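# Start a reading of the flat-ended test canister

## Robot

A 7-joint arm with a two-finger parallel gripper is mounted at the origin on the work surface. World frame = base frame: x ahead of the robot, y to its left, z up, the work surface at z = 0. Lengths are in m, angles in rad, forces in N, time in s.
With the tool pointing down it reaches from about 0.4 to 0.85 m from the base axis. Payload 10.4 kg.
Tool frame: the origin (TCP) lies midway between the tips of the shut fingers; the grasp point (between the pads) lies 19 mm behind it (manip.hold_point_z is the distance from the TCP to the grasp point, in m); z points along the fingers, y is the line along which they close (so a half turn about z gives the same grasp; the last joint's range is limited). The gripper opens to 85 mm and grips with 20 to 120 N. Pads are 22 mm wide; open, the fingers measure 114 mm over their backs; the gripper's body (76 mm by 85 mm) begins 54 mm behind the grasp point. The pads swing forward as they close: fully open they stand 13 mm farther back than shut.
Start: joints at [-1.15, 0.332, -0.065, 1.46, 0.022, 1.35, -0.088], TCP at [0.268, 0.564, 0.231] pointing down, gripper open.
Joint ranges: [-2.6, 2.6], [-0.5, 2.12], [-1.47, 1.34], [0.16, 2.42], [-1.27, 4.41], [0.06, 2.06], [-2.6, 2.6]. Speed limits (rad/s): [2.22, 2.22, 2.79, 2.79, 3.14, 3.14, 3.14].

## Interface

Orientations are given as a unit quaternion [x, y, z, w].
In Python, from workcell import manip, eyes, job gives the robot as it stands.
- The arm moves only by the shell command python3 -m crank 'ROWS' [FORCE]. ROWS is JSON, a list that holds one entry, the list of rows, each a list of 7 numbers: the finger opening in cm, from 0 to 8.54, then the shift along the world's x, y, z in cm, then the turn, a rotation vector about the world's x, y, z in degrees. In form: [[[hand, x, y, z, ax, ay, az], ...]]. A call has 1 to 20 rows; each row shifts and turns the commanded pose from where the row before left it; what a row does not reach is not made up. A row lasts 1/8 s, in which the tool goes at most 62.5 mm and 10.7 degrees, less where a joint would pass 70% of its speed; a pose out of reach is approached as far as the arm can. A call with a gripper value outside its range is refused whole. The fingers move at their own pace and stop on an object; FORCE is the grip in N (left out, the last holds). Time passes only in rows, so rows that do not move let the fingers close. It gives the time, the measured TCP pose, the force, the opening and the grip force at its end, in the units of the state.
- manip.get_obs(): the state, without advancing time (a new reading comes with each control period).
- eyes.camera(name): name is "scene" or "side" or "wrist"; returns (picture, depth): 400x640x3 uint8, red, green, blue; 400x640 float32, m along the optical axis (not along the pixel's ray), 0 where there is no reading.
- eyes.camera_params(name): a dict with "fx", "fy", "cx", "cy" (pixels), "dist" ([k1, k2, p1, p2, k3] as OpenCV has them; the pictures are not rectified), "world_from_camera" (4x4, takes a point from camera to world coordinates); the wrist camera has in their place "hand_eye" (4x4, takes a point from camera to tool coordinates, whose origin is the TCP and whose axes are the flange's). Camera axes: x right, y down, z forward; pixel columns grow to the right and rows downward; lengths in m; the calibration is good to about 2 mm. A picture is of the moment at which its call begins: read the wrist's pose just before it. camera_params takes no time and is no camera call.
- job.hand_in(): hands the job in; it is judged then, once.
The state is a dict: "clock": time; "joint_pos": joint angles; "joint_velocities": joint speeds; "tau": joint torques, N m; "position": TCP position; "ee_rot": TCP orientation; "ft_force": force on the tool from outside, world axes, zero at the start; "torque": the same for the moment, N m; "grip_width": opening from 0.0 (shut) to 1.0 (fully open); "grasp_force": force on a finger pad.
Only numpy, scipy, OpenCV 4.12 (cv2) and the standard library are available. Lean on these libraries where they do the work, as an engineer would, in place of code of your own. Each camera call takes 0.05 s, during which the arm holds its last target. There are 200 camera calls.

## Task

Take the test canister that has flat-cut ends out of its low rack and lay it in the reader's raised cradle, turned so that its two flats face straight up (set it down and take it again as often as you need). When it lies there released, press the reader's round rubber dome key until you feel it click and no further: do not force it down to its stop. Let the key spring back, and leave the plain canister, the bottle and the dish where they are.

Things in the scene. Friction and masses are not known exactly. Their poses are not given: they have to be found in the camera images.
- canister: Aluminium round bar, 40 mm thick, 190 mm long, 0.15-0.3 kg. Origin at its centre, y along it. The middle 136 mm is round; each end (27 mm) is cut to a D, its flat 6 mm off the axis with a black window, both facing its +z. Starts in rack_a, axis 37 mm above the table, flats facing sideways (z level, x down); 86 mm between the forks is free to grip from above, without room for steep tilts.
- plain_canister: A canister of the same size without flats, round all along, lying in the other low rack. Origin at its centre, y along its length. To be left alone.
- rack_a: Low steel rack that holds the canister with flats, fixed: base plate 60 by 130 mm, 3 mm thick, with two 90-degree V forks 14 mm wide, centred 50 mm either side of the middle along its y. Origin at the centre of its underside. A canister's axis lies 37 mm above the table. The two racks may change places.
- rack_b: The other low rack, the same as rack_a, holding the plain canister.
- reader: The reader, fixed: a cream plinth 200 mm (x) by 380 mm (y), 40 mm high, origin at the centre of its underside. On its +y half stands the cradle, on its -y half a console 110 by 100 mm, 68 mm high, with the dome key in its middle. Its position and yaw vary.
- cradle (a point): Where the canister's centre shall lie, along y (axes as the reader's): 118 mm above the table, 78 mm above the plinth. The cradle is two 90-degree V forks 14 mm wide, 50 mm either side of this point along y; the 86 mm between them is free for fingers. The forks' tips end 2 mm below this point, 27 mm either side of it in x. At any roll angle a canister laid here stays so by friction.
- key_top (a point): Centre of the top face of the dome key, 82 mm above the table when the key is up; it moves with the key. The key is a grey round cap 42 mm in diameter, pressed straight down.
- start_key (a joint): Travel of the dome key in m: 0 up, growing as pressed. It resists with 2 N at first, peaks at 6.4 N at 2.2 mm, then gives way (the click): 5 N at 4 mm, down to 1.6 N at 6.2 mm. There a rubber end stop begins: 4.5 N at 6.9 mm, 8.5 N at 7.4 mm. It has clicked by 4 mm; beyond 7.5 mm it is forced. Released, it springs up by itself.
- bottle: A white bottle, 64 mm in diameter and 170 mm high, upright on the table. Origin at the centre of its underside. To be left alone.
- dish: A steel bowl, 90 mm across and 40 mm high, on the table. Origin at the centre of its underside. To be left alone.
Mind the look-alikes: they are no part of the job. What is shaped like the canister but green is not meant.

How it is judged:
By the outcome, as a careful person would: the job done as asked, in the order asked, and still so for the second after the job is handed in, with the robot touching nothing.
It also fails if it takes over 67 s, if anything falls off the work surface, if the arm or the gripper's body presses on something with over 40 N, if the wrist force passes 120 N, or if a joint passes its speed limit or range.

## Working session

There is one attempt and no reset: what is moved stays moved. The work goes in short steps, Python scripts to look and compute and a shell command to move; the robot and the scene stay as the last step left them, time stands still between calls to the robot, and variables do not carry over. Pictures are saved under pics/ and viewed, at most 10 in all, crops included, and the job is handed in when it is done.

```bash
ls; mkdir -p pics
cat > h.py <<'E'
import numpy as np, cv2
from workcell import manip, eyes, job
from scipy.spatial.transform import Rotation as R
def T_of(name,o=None):
    p=eyes.camera_params(name)
    if 'world_from_camera' in p: return p,np.array(p['world_from_camera'])
    o=o or manip.get_obs(); T=np.eye(4); T[:3,:3]=R.from_quat(o['ee_rot']).as_matrix(); T[:3,3]=o['position']
    return p,T@np.array(p['hand_eye'])
def shot(name,save=None):
    o=manip.get_obs(); im,d=eyes.camera(name)
    if save:
        cv2.imwrite(f'pics/{save}.png',im[:,:,::-1]); np.savez(f'pics/{save}.npz',im=im,d=d,T=T_of(name,o)[1])
    return im,d,T_of(name,o)[1]
def rays(name,uv):
    p=eyes.camera_params(name); K=np.array([[p['fx'],0,p['cx']],[0,p['fy'],p['cy']],[0,0,1]])
    q=cv2.undistortPoints(np.array(uv,float).reshape(-1,1,2),K,np.array(p['dist'])).reshape(-1,2)
    return np.c_[q,np.ones(len(q))]
def on_plane(name,T,uv,z):
    r=rays(name,uv)@T[:3,:3].T; return T[:3,3]+r*((z-T[2,3])/r[:,2])[:,None]
def pts(name,T,d,uv):
    uv=np.array(uv,int); dd=d[uv[:,1],uv[:,0]]; k=dd>0
    return (rays(name,uv[k])*dd[k][:,None])@T[:3,:3].T+T[:3,3]
def proj(name,T,P):
    p=eyes.camera_params(name); K=np.array([[p['fx'],0,p['cx']],[0,p['fy'],p['cy']],[0,0,1]])
    Q=(np.array(P)-T[:3,3])@T[:3,:3]
    return cv2.projectPoints(Q,np.zeros(3),np.zeros(3),K,np.array(p['dist']))[0].reshape(-1,2)
E
python3 - <<'E'
from h import *
for n in ['scene','side']:
    im,d,T=shot(n,n+'1'); print(n,np.round(T,3).tolist())
o=manip.get_obs(); print({k:np.round(v,3).tolist() for k,v in o.items()}, manip.hold_point_z)
E
```

```text
pics
scene [[-0.008, 0.63, -0.776, 1.377], [1.0, 0.014, 0.001, 0.101], [0.011, -0.776, -0.63, 0.769], [0.0, 0.0, 0.0, 1.0]]
side [[0.716, -0.334, 0.613, -0.283], [-0.697, -0.366, 0.616, -0.75], [0.019, -0.869, -0.495, 0.792], [0.0, 0.0, 0.0, 1.0]]
{'clock': 0.1, 'joint_pos': [-1.15, 0.333, -0.065, 1.461, 0.022, 1.35, -0.088], 'joint_velocities': [-0.001, -0.001, 0.001, -0.004, -0.0, 0.001, -0.001], 'tau': [0.002, -62.675, 0.05, -39.243, 0.016, 0.007, -0.0], 'position': [0.268, 0.564, 0.231], 'ee_rot': [0.22, 0.975, -0.001, -0.0], 'ft_force': [0.175, 0.011, -0.228], 'torque': [0.014, -0.022, 0.004], 'grasp_force': 0.0, 'grip_width': 1.0} 0.0187
```

View pics/scene1.png

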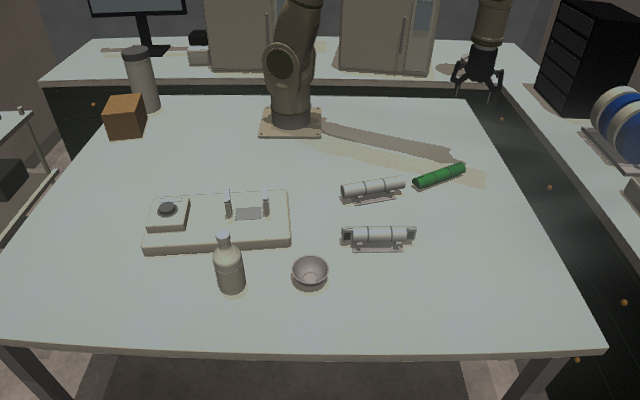

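View pics/side1.png

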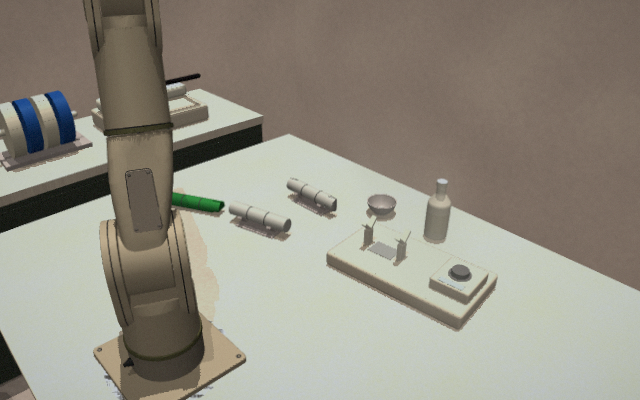

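Scene picture: three bar shapes are in view. The one at (379,236) has dark windows at both ends. The one at (373,187) is plain grey, and the one at (440,175) is green and not meant. The (379,236) bar fits the description, so I'll confirm it in a crop. The reader's cradle forks are at (228,207) and (266,203), and its key is at (168,209).

Run:
```python
from h import *
im=cv2.imread('pics/scene1.png'); cv2.imwrite('pics/crop1.png',cv2.resize(im[160:265,130:430],None,fx=2.6,fy=2.6,interpolation=cv2.INTER_CUBIC))
z=np.load('pics/scene1.npz'); T=z['T'];d=z['d'];n='scene'
uv=np.stack(np.meshgrid(np.arange(640),np.arange(400)),-1).reshape(-1,2)
uv=uv[d[uv[:,1],uv[:,0]]>0]; P=pts(n,T,d,uv)
def box(u0,u1,v0,v1,z0,z1):
    k=(uv[:,0]>u0)&(uv[:,0]<u1)&(uv[:,1]>v0)&(uv[:,1]<v1)&(P[:,2]>z0)&(P[:,2]<z1); return P[k],uv[k]
for nm,b in dict(can=(335,425,218,250,.03,.07),plain=(335,410,172,205,.03,.07),key=(155,182,198,218,.075,.1),console=(140,195,190,235,.06,.074),forks=(215,280,185,225,.085,.13),plinth=(135,300,185,260,.034,.046),bottle=(205,255,225,300,.02,.2),dish=(285,335,250,295,.01,.06)).items():
    Q,_=box(*b); c=Q.mean(0)
    r=cv2.minAreaRect(Q[:,:2].astype(np.float32)*1000)
    print(nm,len(Q),np.round(c,4),Q[:,2].max().round(3),'rect',np.round(r[0],1),np.round(r[1],1),round(r[2],1))
```

```text
can 1052 [0.6449 0.2583 0.0484] 0.061 rect [642.  259.8] [ 42.6 192.6] 0.5
plain 823 [0.4506 0.2619 0.048 ] 0.06 rect [445.5 264.7] [ 42. 193.] 13.4
key 148 [ 0.5961 -0.2917  0.0813] 0.085 rect [ 594.  -292.9] [38.3 38.8] 78.6
console 931 [ 0.6017 -0.2881  0.0675] 0.074 rect [ 593.9 -291.9] [112.2 101.2] 6.5
forks 173 [ 0.5643 -0.0866  0.1024] 0.115 rect [568.9 -83.9] [ 53.4 115.3] 6.6
plinth 5357 [ 0.5924 -0.1333  0.0398] 0.046 rect [ 613.9 -152.1] [278.4 394.1] 7.0
bottle 2166 [ 0.7419 -0.1001  0.0762] 0.172 rect [ 711.9 -112.7] [202.5 125.5] 7.2
dish 712 [0.7447 0.0864 0.027 ] 0.042 rect [757.2  87. ] [88.9 84.7] 1.0
```

View pics/crop1.png

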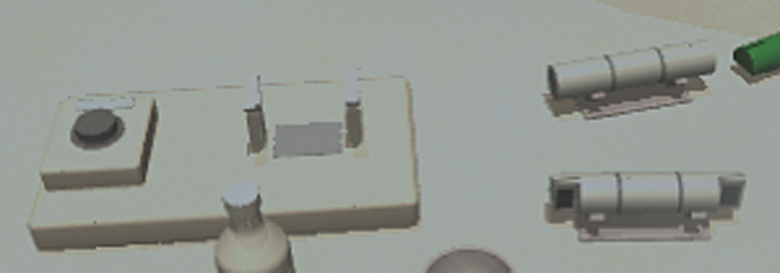

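The crop confirms it: the lower bar, with dark flats at (565,195) and (732,190) in the crop, is the canister and faces +x. The upper bar is plain. Canister centre is about (0.642, 0.260) with yaw ≈0.5°. Cradle is about (0.569, -0.084), reader yaw ≈6.7°, key about (0.594, -0.292). Next I'll hover over the canister for a closer look.

```bash
python3 -m crank '[[[8.5,2.7,-2.2,0,0,0,-4.6],[8.5,2.7,-2.2,0,0,0,-4.6],[8.5,2.7,-2.2,0,0,0,-4.6],[8.5,2.7,-2.2,0,0,0,-4.6],[8.5,2.7,-2.2,0,0,0,-4.6],[8.5,2.7,-2.2,0,0,0,-4.6],[8.5,2.7,-2.2,0,0,0,-4.6],[8.5,2.7,-2.2,0,0,0,-4.6],[8.5,2.7,-2.2,0,0,0,-4.6],[8.5,2.7,-2.2,0,0,0,-4.6],[8.5,2.7,-2.2,0,0,0,-4.6],[8.5,2.7,-2.2,0,0,0,-4.6],[8.5,2.7,-2.2,0,0,0,-4.6],[8.5,2.4,-1.8,0,0,0,-4.4],[8.5,0,0,0,0,0,0],[8.5,0,0,0,0,0,0]]]'
python3 - <<'E'
from h import *
im,d,T=shot('wrist','w1'); o=manip.get_obs(); print(np.round(o['joint_pos'],3),np.round(T,3).tolist())
uv=np.stack(np.meshgrid(np.arange(640),np.arange(400)),-1).reshape(-1,2)
uv=uv[d[uv[:,1],uv[:,0]]>0]; P=pts('wrist',T,d,uv)
k=(abs(P[:,0]-.643)<.05)&(abs(P[:,1]-.26)<.13)&(P[:,2]>.03)&(P[:,2]<.08); Q=P[k]
r=cv2.minAreaRect(Q[:,:2].astype(np.float32)*1000); print(len(Q),Q.mean(0),Q[:,2].max(),r)
E
```

```text
clock: 2.1
position: [0.6434, 0.2606, 0.231]
ee_rot: [0.705, 0.709, -0.0, -0.0]
ft_force: [-0.9, -0.8, 0.6]
grip_width: 0.994
grasp_force: 0.0
[-0.661  0.496  0.315  1.266 -0.151  1.403 -0.35 ] [[1.0, 0.007, 0.002, 0.643], [0.007, -0.95, -0.312, 0.34], [-0.001, 0.312, -0.95, 0.374], [0.0, 0.0, 0.0, 1.0]]
5321 [0.63432905 0.26871642 0.05283697] 0.059092485658501503 ((635.1079711914062, 261.4207458496094), (49.97494125366211, 191.2733612060547), 2.0783987045288086)
```

View pics/w1.png

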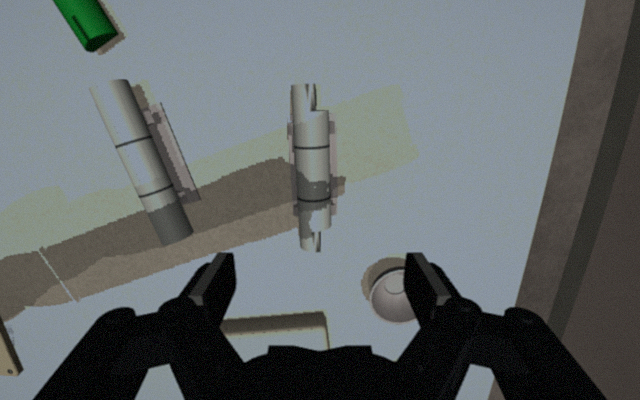

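The wrist view shows the canister under the gripper, its round part between columns 293 and 329 and its flats on the right (+x). The plain one is at (145,160) and the dish at (395,290). I'll refine the axis from its top ridge.

Run:
```python
from h import *
for n,f in [('wrist','w1'),('scene','scene1')]:
    z=np.load(f'pics/{f}.npz'); T=z['T'];d=z['d']
    uv=np.stack(np.meshgrid(np.arange(640),np.arange(400)),-1).reshape(-1,2)
    uv=uv[d[uv[:,1],uv[:,0]]>0]; P=pts(n,T,d,uv)
    # circle fit (r=20mm) of round part cross-section, axis near y
    Q=P[(abs(P[:,0]-.643)<.03)&(abs(P[:,1]-.26)<.04)&(P[:,2]>.035)&(P[:,2]<.07)]
    from scipy.optimize import least_squares
    s=least_squares(lambda p:np.hypot(Q[:,0]-p[0]-p[1]*(Q[:,1]-.26),Q[:,2]-p[2])-.02,[.643,0,.037],loss='soft_l1',f_scale=.002)
    A=P[(abs(P[:,0]-.643)<.03)&(abs(P[:,1]-.26)<.13)&(P[:,2]>.042)&(P[:,2]<.07)]
    print(n,len(Q),np.round(s.x,4),'y ends',np.percentile(A[:,1],[.5,99.5]).round(4))
    # cradle forks seen
```

```text
wrist 2394 [ 0.6356 -0.0374  0.0371] y ends [0.1675 0.356 ]
scene 439 [ 0.6358 -0.041   0.0365] y ends [0.1654 0.3545]
```

```bash
python3 -m crank '[[[8.5,-0.77,0,-3.6,0,0,1.9],[8.5,0,0,-3.6,0,0,0],[8.5,0,0,-3.6,0,0,0],[8.5,0,0,-3.6,0,0,0],[8.5,0,0,-3.6,0,0,0],[8.5,0,0,-2.6,0,0,0],[8.5,0,0,-1,0,0,0],[8.5,0,0,0,0,0,0],[3,0,0,0,0,0,0],[3,0,0,0,0,0,0],[3,0,0,0,0,0,0],[3,0,0,0,0,0,0],[3,0,0,0,0,0,0],[3,0,0,0,0,0,0],[3,0,0,0,0,0,0],[3,0,0,0,0,0,0]]]' 60
```

```text
clock: 4.15
position: [0.6355, 0.2607, 0.0165]
ee_rot: [0.693, 0.721, 0.0, -0.0]
ft_force: [-4.3, -1.2, 7.3]
grip_width: 0.451
grasp_force: 59.5
```

Run:
```python
from h import *
for n,f in [('side','side1'),('scene','scene1')]:
    z=np.load(f'pics/{f}.npz'); T=z['T'];d=z['d']
    uv=np.stack(np.meshgrid(np.arange(640),np.arange(400)),-1).reshape(-1,2)
    uv=uv[d[uv[:,1],uv[:,0]]>0]; P=pts(n,T,d,uv)
    for nm,c,w,z0,z1 in [('forks',(.569,-.084),.075,.07,.13),('key',(.594,-.292),.035,.077,.095),('console',(.594,-.292),.09,.062,.073)]:
        Q=P[(abs(P[:,0]-c[0])<w)&(abs(P[:,1]-c[1])<w)&(P[:,2]>z0)&(P[:,2]<z1)]
        print(n,nm,len(Q),Q[:,2].max().round(3),np.median(Q[:,2]).round(4),cv2.minAreaRect(Q[:,:2].astype(np.float32)*1000))
    Q=P[(abs(P[:,0]-.72)<.1)&(abs(P[:,1]+.1)<.1)&(P[:,2]>.06)&(P[:,2]<.2)]; Q=Q[Q[:,2]>.13]
    print('bottle top',Q.mean(0).round(3))
```

```text
side forks 334 0.116 0.0965 ((564.903564453125, -82.30400085449219), (56.704246520996094, 118.34930419921875), 6.128862380981445)
side key 188 0.086 0.0825 ((588.7459106445312, -291.78076171875), (42.175235748291016, 41.207027435302734), 34.777408599853516)
side console 1102 0.073 0.0687 ((589.5401000976562, -291.37750244140625), (113.8142318725586, 101.48045349121094), 7.533427715301514)
bottle top [ 0.769 -0.099  0.153]
scene forks 235 0.115 0.0986 ((568.8655395507812, -83.89544677734375), (53.403377532958984, 115.3200454711914), 6.614114284515381)
scene key 142 0.085 0.0817 ((593.9896850585938, -292.8728332519531), (38.29471969604492, 38.821407318115234), 78.56391906738281)
scene console 894 0.073 0.0677 ((593.901611328125, -291.89007568359375), (112.2251205444336, 101.18535614013672), 6.506527423858643)
bottle top [ 0.784 -0.095  0.156]
```

```bash
python3 -m crank '[[[3,0,0,1,0,0,0],[3,0,0,4,0,0,0],[3,0,0,5,0,0,0],[3,0,0,5,0,0,0],[3,0,0,5,0,0,0],[3,0,0,4,0,0,0],[3,0,0,0,0,0,0]]]'
```

```text
clock: 5.03
position: [0.6371, 0.2607, 0.2599]
ee_rot: [0.693, 0.721, 0.003, 0.001]
ft_force: [1.5, 0.3, -3.4]
grip_width: 0.452
grasp_force: 60.8
```

```bash
python3 -m crank '[[[3,-0.7,-3.44,0,0,0,0.45],[3,-0.7,-3.44,0,0,0,0.45],[3,-0.7,-3.44,0,0,0,0.45],[3,-0.7,-3.44,0,0,0,0.45],[3,-0.7,-3.44,0,0,0,0.45],[3,-0.7,-3.44,0,0,0,0.45],[3,-0.7,-3.44,0,0,0,0.45],[3,-0.7,-3.44,0,0,0,0.45],[3,-0.7,-3.44,0,0,0,0.45],[3,-0.7,-3.44,0,0,0,0.45],[3,0,0,0,1.05,-8.94,0],[3,0,0,0,1.05,-8.94,0],[3,0,0,0,1.05,-8.94,0],[3,0,0,0,1.05,-8.94,0],[3,0,0,0,1.05,-8.94,0],[3,0,0,0,0,0,0]]]'
python3 -c "
from h import *
o=manip.get_obs();print(np.round(o['joint_pos'],3));print(R.from_quat(o['ee_rot']).as_matrix().round(3))"
```

```text
clock: 7.02
position: [0.5623, -0.0831, 0.2514]
ee_rot: [0.615, 0.691, 0.285, 0.252]
ft_force: [0.1, -0.1, -1.7]
grip_width: 0.448
grasp_force: 61.3
[-0.362 -0.332  0.482  2.255 -0.102  0.427  0.352]
[[-0.118  0.706  0.698]
 [ 0.993  0.082  0.084]
 [ 0.002  0.703 -0.711]]
```

```bash
python3 -m crank '[[[3,1.4,0.2,0,0,0,0],[3,0,0,-3,0,0,0],[3,0,0,-3,0,0,0],[3,0,0,-3,0,0,0],[3,0,0,-3,0,0,0],[3,0,0,-2.2,0,0,0],[3,0,0,0,0,0,0],[3,0,0,0,0,0,0]]]'
python3 - <<'E'
from h import *
o=manip.get_obs();print(np.round(o['joint_pos'],3));M=R.from_quat(o['ee_rot']).as_matrix();print(M.round(3), 'centre',np.array(o['position'])-.0205*M[:,2])
im,d,T=shot('scene','s2'); im2,d2,T2=shot('side','sd2')
a=cv2.resize(im[150:270,150:350],(800,480))[:,:,::-1];cv2.imwrite('pics/c2.png',a)
b=cv2.resize(im2[190:310,320:520],(800,480))[:,:,::-1];cv2.imwrite('pics/c3.png',b)
E
```

```text
clock: 8.02
position: [0.5827, -0.0805, 0.1299]
ee_rot: [0.612, 0.691, 0.289, 0.256]
ft_force: [0.0, -0.8, -2.2]
grip_width: 0.449
grasp_force: 61.3
[-1.077 -0.217  1.243  2.373 -0.519  0.099  0.859]
[[-0.121  0.698  0.706]
 [ 0.993  0.085  0.086]
 [ 0.     0.712 -0.703]] centre [ 0.56820794 -0.08224406  0.14432867]
```

View pics/c2.png

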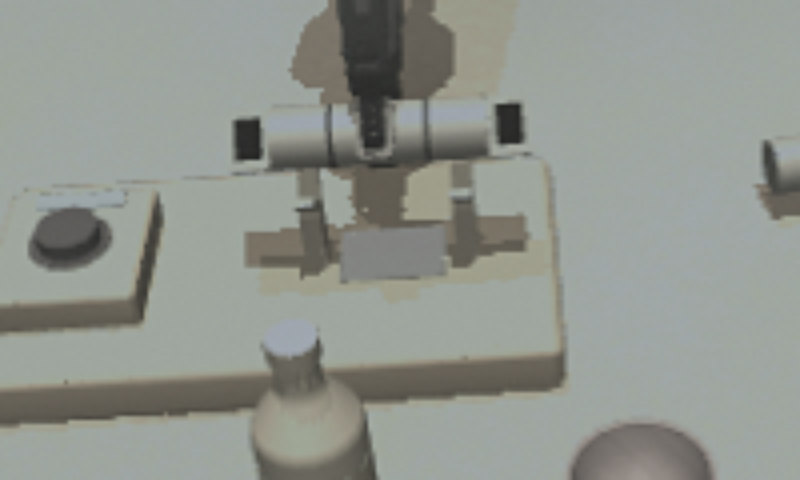

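The crop shows the canister above the forks, which are at (310,210) and (460,195). Its windows turn toward the camera, half up. The arm is near joint limits at a 45° tilt, so I'll use 30° per step instead.

```bash
python3 -m crank '[[[3,0,0,3,0,0,0],[3,0,0,3,0,0,0],[3,0,0,2,0,0,0],[3,0,0,0,-0.88,7.45,0],[3,0,0,0,-0.88,7.45,0],[3,0,0,0,0,0,0]]]'
python3 - <<'E'
from h import *
o=manip.get_obs();print(np.round(o['joint_pos'],3));M=R.from_quat(o['ee_rot']).as_matrix();print(M.round(3), 'centre',np.array(o['position'])-.0205*M[:,2])
E
```

```text
clock: 8.88
position: [0.5843, -0.0825, 0.1893]
ee_rot: [0.641, 0.72, 0.199, 0.175]
ft_force: [-0.4, -0.9, -2.0]
grip_width: 0.453
grasp_force: 61.3
[-0.323 -0.066  0.454  2.098 -0.186  0.59   0.382]
[[-0.117  0.854  0.508]
 [ 0.993  0.099  0.063]
 [ 0.003  0.511 -0.859]] centre [ 0.57389468 -0.08382058  0.20695781]
```

```bash
python3 -m crank '[[[3,-0.6,0.1,0,0,0,0],[3,0,0,-3,0,0,0],[3,0,0,-3,0,0,0],[3,0,0,-2.2,0,0,0],[3,0,0,0,0,0,0],[3,0,0,0,0,0,0]]]'
python3 - <<'E'
from h import *
o=manip.get_obs();print(np.round(o['joint_pos'],3));M=R.from_quat(o['ee_rot']).as_matrix();print(M.round(3), 'centre',np.array(o['position'])-.0205*M[:,2])
E
```

```text
clock: 9.62
position: [0.5758, -0.0801, 0.1061]
ee_rot: [0.641, 0.721, 0.2, 0.174]
ft_force: [-0.3, -0.2, -2.0]
grip_width: 0.449
grasp_force: 62.9
[-0.336  0.05   0.491  2.2   -0.42   0.41   0.611]
[[-0.119  0.854  0.506]
 [ 0.993  0.099  0.065]
 [ 0.006  0.51  -0.86 ]] centre [ 0.56546505 -0.08147471  0.12375677]
```

```bash
python3 -m crank '[[[3,0.1,-0.1,-0.3,0,0,0],[3,0,0,-0.2,0,0,0],[3,0,0,0,0,0,0],[3,0,0,0,0,0,0]]]'
```

```text
clock: 10.12
position: [0.5775, -0.0813, 0.101]
ee_rot: [0.641, 0.721, 0.199, 0.174]
ft_force: [0.5, 0.4, -2.3]
grip_width: 0.45
grasp_force: 62.9
```

```bash
python3 -m crank '[[[3,0,0,-0.1,0,0,0],[3,0,0,0,0,0,0],[8.5,0,0,0,0,0,0],[8.5,0,0,0,0,0,0],[8.5,0,0,0,0,0,0],[8.5,0,0,0,0,0,0],[8.5,0,0,0,0,0,0],[8.5,-0.5,-0.06,0.87,0,0,0],[8.5,-1.5,-0.2,2.6,0,0,0],[8.5,-1.5,-0.2,2.6,0,0,0],[8.5,-1.5,-0.2,2.6,0,0,0],[8.5,-1.5,-0.2,2.6,0,0,0],[8.5,1.5,0.2,2.4,-0.87,7.4,0],[8.5,1.5,0.2,2.4,-0.87,7.4,0],[8.5,1.5,0.2,2.4,-0.87,7.4,0],[8.5,1.5,0.2,2.4,-0.87,7.4,0],[8.5,0,0,0,0,0,0],[8.5,0,0,0,0,0,0]]]'
python3 - <<'E'
from h import *
from scipy.optimize import least_squares
im,d,T=shot('wrist','w3'); o=manip.get_obs(); M=R.from_quat(o['ee_rot']).as_matrix(); print(np.round(o['joint_pos'],3),M.round(3).tolist())
uv=np.stack(np.meshgrid(np.arange(640),np.arange(400)),-1).reshape(-1,2)
uv=uv[d[uv[:,1],uv[:,0]]>0]; P=pts('wrist',T,d,uv)
Q=P[(abs(P[:,0]-.567)<.04)&(abs(P[:,1]+.082)<.036)&(P[:,2]>.115)&(P[:,2]<.15)]
s=least_squares(lambda p:np.hypot(Q[:,0]-p[0]-p[1]*(Q[:,1]+.083),Q[:,2]-p[2])-.02,[.567,-.117,.118],loss='soft_l1',f_scale=.002)
A=P[(abs(P[:,0]-.567)<.04)&(abs(P[:,1]+.083)<.13)&(P[:,2]>.115)&(P[:,2]<.15)]
print(len(Q),np.round(s.x,4),np.degrees(-s.x[1]),np.percentile(A[:,1],[.5,99.5]).round(4))
F=P[(abs(P[:,0]-.567)<.045)&(abs(P[:,1]+.083)<.08)&(P[:,2]>.1)&(P[:,2]<.15)]
print(cv2.minAreaRect(F[:,:2].astype(np.float32)*1000))
E
```

```text
clock: 12.38
position: [0.5723, -0.0823, 0.3079]
ee_rot: [0.665, 0.747, 0.007, 0.003]
ft_force: [-1.0, -0.1, 0.3]
grip_width: 0.995
grasp_force: 0.0
[-0.308  0.189  0.443  1.501 -0.09   1.456  0.252] [[-0.115, 0.993, 0.014], [0.993, 0.115, 0.007], [0.006, 0.015, -1.0]]
2218 [ 0.5668 -0.116   0.118 ] 6.643705360051065 [-0.1758  0.0115]
((566.9965209960938, -82.79312896728516), (53.47385025024414, 163.48414611816406), 6.3117523193359375)
```

View pics/w3.png

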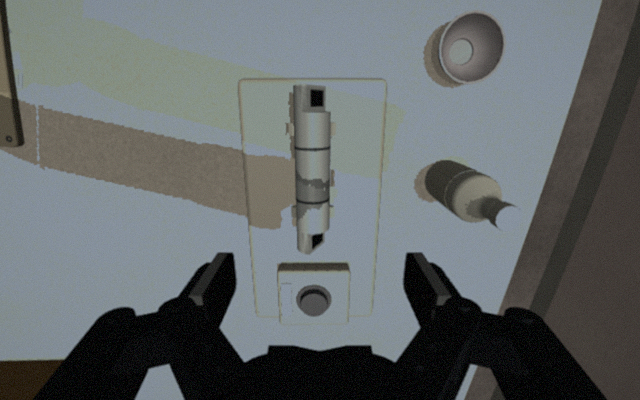

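The wrist view shows the canister seated in the forks, with windows at (316,97) and (317,240) tilted up to the right (+x). The key is at (314,299) and the bottle at (480,200). The centre fit of (0.567, -0.082, 0.118) matches the cradle. Next I'll take it again at +30°.

```bash
python3 -m crank '[[[8.5,1.2,0.15,-1.8,-0.9,7.65,0],[8.5,1.2,0.15,-1.8,-0.9,7.65,0],[8.5,1.2,0.15,-1.8,-0.9,7.65,0],[8.5,1.2,0.15,-1.8,-0.9,7.65,0],[8.5,0,0,0,0,0,0],[8.5,0,0,0,0,0,0]]]'
python3 - <<'E'
from h import *
o=manip.get_obs();print(np.round(o['joint_pos'],3));M=R.from_quat(o['ee_rot']).as_matrix();print(M.round(3));p=np.array(o['position'])
c=np.array([.5668,-.0822,.118]); print('to standoff10',(c+.0205*M[:,2]-.1*M[:,2]-p)*100,'to grasp',(c+.0205*M[:,2]-p)*100)
# flat normal from w3
z=np.load('pics/w3.npz'); T=z['T'];d=z['d']
uv=np.stack(np.meshgrid(np.arange(290,335),np.arange(80,255)),-1).reshape(-1,2); P=pts('wrist',T,d,uv)
ax=np.array([-.116,.9933,0]); s=(P-c)@ax
for sg in (1,-1):
    Q=P[(sg*s>.072)&(sg*s<.092)&(P[:,2]>.105)]
    r=np.c_[(Q-c)@[.9933,.116,0],(Q-c)[:,2]]
    best=None
    rng=np.random.default_rng(0)
    for _ in range(300):
        i,j=rng.choice(len(r),2,False); t=r[j]-r[i]
        if np.hypot(*t)<.008: continue
        n=np.array([-t[1],t[0]])/np.hypot(*t); n*=np.sign(n[1]); k=abs((r-r[i])@n)<.0015
        if best is None or k.sum()>best[0]: best=(k.sum(),k)
    q=r[best[1]]; u,S,V=np.linalg.svd(q-q.mean(0)); n=V[1]*np.sign(V[1][1]); print(sg,len(r),best[0],'elev',np.degrees(np.arctan2(n[1],n[0])),'off',q.mean(0)@n)
E
```

```text
clock: 13.18
position: [0.6202, -0.0767, 0.2383]
ee_rot: [0.644, 0.721, -0.19, -0.172]
ft_force: [-1.0, 0.1, 0.8]
grip_width: 0.994
grasp_force: 0.0
[-0.2    0.772  0.442  0.957 -0.163  1.968  0.293]
[[-0.112  0.862 -0.494]
 [ 0.994  0.099 -0.052]
 [ 0.004 -0.496 -0.868]]
to standoff10 [-1.41697753 -0.12861207 -5.12682658] to grasp [ -6.35232353  -0.65297447 -13.80826678]
1 639 384 elev 31.675531697200984 off 0.006106765425917832
-1 371 217 elev 32.25900455448085 off 0.006381324990708009
```

```bash
python3 -m crank '[[[8.5,-0.7,-0.1,-2.5,0,0,0],[8.5,-0.7,0,-2.6,0,0,0],[8.5,-1.25,-0.15,-2.2,0,0,0],[8.5,-1.25,-0.15,-2.2,0,0,0],[8.5,-1.2,-0.15,-2.1,0,0,0],[8.5,0,0,0,0,0,0],[8.5,0,0,0,0,0,0]]]'
python3 - <<'E'
from h import *
o=manip.get_obs();print(np.round(o['joint_pos'],3));M=R.from_quat(o['ee_rot']).as_matrix();print(M.round(3));p=np.array(o['position'])
c=np.array([.5668,-.0822,.118]); print('to grasp',(c+.0205*M[:,2]-p)*100)
E
```

```text
clock: 14.05
position: [0.5705, -0.0814, 0.1238]
ee_rot: [0.643, 0.722, -0.189, -0.172]
ft_force: [0.9, -0.5, 0.4]
grip_width: 0.994
grasp_force: 0.0
[-0.241  0.725  0.427  1.281 -0.149  1.694  0.295]
[[-0.113  0.863 -0.492]
 [ 0.994  0.1   -0.052]
 [ 0.004 -0.495 -0.869]]
to grasp [-1.38108554 -0.18430177 -2.35962335]
```

Plenty of joint margin here. I'll finish the approach, grip and lift.

```bash
python3 -m crank '[[[8.5,-0.7,-0.1,-1.2,0,0,0],[8.5,-0.7,-0.1,-1.15,0,0,0],[8.5,0,0,0,0,0,0],[3,0,0,0,0,0,0],[3,0,0,0,0,0,0],[3,0,0,0,0,0,0],[3,0,0,0,0,0,0],[3,0,0,0,0,0,0],[3,0,0,0,0,0,0],[3,0,0,0,0,0,0],[3,0,0,1,0,0,0],[3,0,0,2.5,0,0,0],[3,0,0,2.5,0,0,0],[3,0,0,2,0,0,0],[3,0,0,0,0,0,0]]]' 60
python3 - <<'E'
from h import *
o=manip.get_obs();print(np.round(o['joint_pos'],3));M=R.from_quat(o['ee_rot']).as_matrix();print(M.round(3),np.array(o['position'])-.0205*M[:,2])
E
```

```text
clock: 15.92
position: [0.5563, -0.0835, 0.1785]
ee_rot: [0.643, 0.721, -0.19, -0.173]
ft_force: [0.8, 0.6, -3.0]
grip_width: 0.448
grasp_force: 60.5
[-0.252  0.651  0.443  1.279 -0.126  1.769  0.298]
[[-0.113  0.862 -0.494]
 [ 0.994  0.1   -0.053]
 [ 0.004 -0.497 -0.868]] [ 0.56640488 -0.08241434  0.19631979]
```

```bash
python3 -m crank '[[[3,0.33,0.04,0,1.12,-9.68,0],[3,0.33,0.04,0,1.12,-9.68,0],[3,0.33,0.04,0,1.12,-9.68,0],[3,0.33,0.04,0,1.12,-9.68,0],[3,0.33,0.04,0,1.12,-9.68,0],[3,0.33,0.04,0,1.12,-9.68,0],[3,0,0,0,0,0,0],[3,0,0,0,0,0,0]]]'
python3 - <<'E'
from h import *
o=manip.get_obs();print(np.round(o['joint_pos'],3));M=R.from_quat(o['ee_rot']).as_matrix();print(M.round(3),np.array(o['position'])-.0205*M[:,2], np.degrees(np.arcsin(M[2,1])))
im,d,T=shot('scene','s4')
cv2.imwrite('pics/c4.png',cv2.resize(im[140:270,170:330],(800,600))[:,:,::-1])
E
```

```text
clock: 16.92
position: [0.5759, -0.0806, 0.1776]
ee_rot: [0.644, 0.725, 0.184, 0.161]
ft_force: [0.3, -1.0, -1.7]
grip_width: 0.45
grasp_force: 61.1
[-0.32  -0.051  0.446  2.096 -0.171  0.617  0.365]
[[-0.118  0.874  0.472]
 [ 0.993  0.102  0.059]
 [ 0.004  0.475 -0.88 ]] [ 0.56621382 -0.08184085  0.19565474] 28.37687338888071
```

View pics/c4.png

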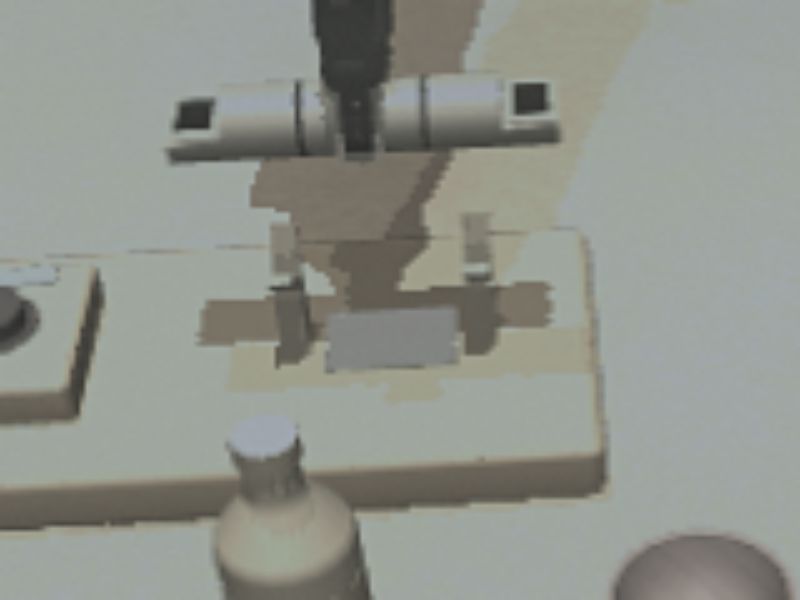

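The crop shows both windows, at (195,113) and (530,98), facing up, with the canister above the forks at (285,290) and (478,280). I'll lay it down.

```bash
python3 -m crank '[[[3,0.05,0,-2.5,0,0,0],[3,0,0,-2.5,0,0,0],[3,0,0,-2,0,0,0],[3,0,0,-0.4,0,0,0],[3,0,0,0,0,0,0],[3,0,0,0,0,0,0]]]'
python3 - <<'E'
from h import *
o=manip.get_obs();M=R.from_quat(o['ee_rot']).as_matrix();print(M.round(3),np.array(o['position'])-.0205*M[:,2], np.degrees(np.arcsin(M[2,1])))
E
```

```text
clock: 17.73
position: [0.5767, -0.0809, 0.1043]
ee_rot: [0.644, 0.724, 0.186, 0.163]
ft_force: [-0.6, 0.6, -1.7]
grip_width: 0.455
grasp_force: 61.1
[[-0.118  0.872  0.475]
 [ 0.993  0.102  0.059]
 [ 0.003  0.479 -0.878]] [ 0.56698212 -0.08214214  0.1222695 ] 28.587753277365092
```

```bash
python3 -m crank '[[[3,0,0,-0.2,0,0,0],[3,0,0,-0.2,0,0,0],[3,0,0,0,0,0,0],[8.5,0,0,0,0,0,0],[8.5,0,0,0,0,0,0],[8.5,0,0,0,0,0,0],[8.5,0,0,0,0,0,0],[8.5,0,0,0,0,0,0],[8.5,-0.47,-0.06,0.88,0,0,0],[8.5,-1.4,-0.2,2.65,0,0,0],[8.5,-1.4,-0.2,2.65,0,0,0],[8.5,-1.4,-0.2,2.65,0,0,0],[8.5,-1.4,-0.2,2.65,0,0,0],[8.5,1.4,0.2,2.4,-0.83,7.05,0],[8.5,1.4,0.2,2.4,-0.83,7.05,0],[8.5,1.4,0.2,2.4,-0.83,7.05,0],[8.5,1.4,0.2,2.4,-0.83,7.05,0],[8.5,0,0,0,0,0,0],[8.5,0,0,0,0,0,0]]]'
cat > flat.py <<'E'
from h import *
import sys
from scipy.optimize import least_squares
im,d,T=shot('wrist',sys.argv[1]); o=manip.get_obs(); M=R.from_quat(o['ee_rot']).as_matrix(); print(np.round(o['joint_pos'],3),M.round(3).tolist())
uv=np.stack(np.meshgrid(np.arange(640),np.arange(400)),-1).reshape(-1,2)
uv=uv[d[uv[:,1],uv[:,0]]>0]; P=pts('wrist',T,d,uv)
Q=P[(abs(P[:,0]-.567)<.04)&(abs(P[:,1]+.082)<.036)&(P[:,2]>.115)&(P[:,2]<.15)]
s=least_squares(lambda p:np.hypot(Q[:,0]-p[0]-p[1]*(Q[:,1]+.0822),Q[:,2]-p[2])-.02,[.567,-.117,.118],loss='soft_l1',f_scale=.002).x
ax=np.array([s[1],1,0]);ax/=np.linalg.norm(ax);px=np.array([ax[1],-ax[0],0]);c=np.array([s[0],-.0822,s[2]])
A=P[(np.linalg.norm(np.cross(P-c,ax),axis=1)<.023)&(P[:,2]>.115)]; e=(A-c)@ax; e=e[abs(e)<.12]
print(s.round(4),'yaw',np.degrees(-s[1]),'ends',np.percentile(e,[.3,99.7]).round(4))
for sg in (1,-1):
    a=sg*((P-c)@ax); k=(a>.073)&(a<.091)&(abs((P-c)@px)<.013)&(abs(P[:,2]-.124)<.008); q=P[k]-c; x=q@px
    f=np.polyfit(x,q[:,2],1); print(sg,k.sum(),'roll err deg (slope)',np.degrees(np.arctan(f[0])),'height',f[1])
K=P[(abs(P[:,0]-.592)<.03)&(abs(P[:,1]+.292)<.03)&(P[:,2]>.077)&(P[:,2]<.09)]
if len(K): print('key',len(K),cv2.minEnclosingCircle(K[:,:2].astype(np.float32)*1000),np.median(K,0))
E
python3 flat.py w5
```

```text
clock: 20.1
position: [0.5708, -0.082, 0.3092]
ee_rot: [0.665, 0.747, 0.002, -0.001]
ft_force: [0.8, -0.6, -0.2]
grip_width: 0.997
grasp_force: 0.0
[-0.307  0.195  0.441  1.492 -0.087  1.472  0.25 ] [[-0.115, 0.993, 0.002], [0.993, 0.115, 0.004], [0.004, 0.002, -1.0]]
[ 0.5667 -0.1169  0.1181] yaw 6.6996997542325945 ends [-0.0943  0.0953]
1 449 roll err deg (slope) -7.6572823282563585 height 0.006340062468504903
-1 265 roll err deg (slope) -8.376136192623731 height 0.006701708193557026
key 545 ((590.5866088867188, -291.03997802734375), 21.413604736328125) [ 0.59095106 -0.28920661  0.08194416]
```

View pics/w5.png

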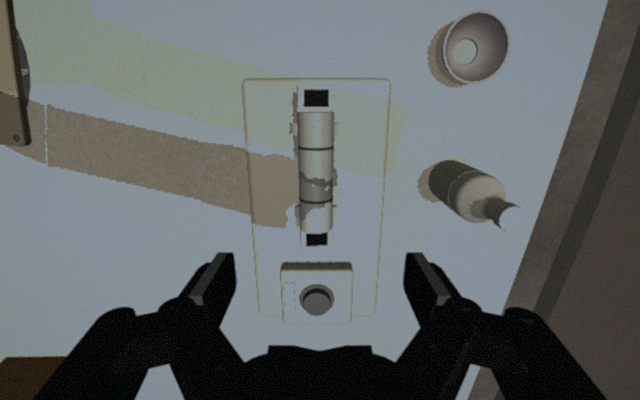

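The wrist view shows both windows facing up, at (316,97) and (316,239), with the key at (317,299). The depth suggests about 8° of roll left. I'll check that slope against the level plinth and console before correcting.

Run:
```python
from h import *
z=np.load('pics/w5.npz'); T=z['T'];d=z['d']
uv=np.stack(np.meshgrid(np.arange(640),np.arange(400)),-1).reshape(-1,2)
uv=uv[d[uv[:,1],uv[:,0]]>0]; P=pts('wrist',T,d,uv)
ax=np.array([-.116,.9933,0]);px=np.array([.9933,.116,0]);c=np.array([.5667,-.0822,.1181])
a=(P-c)@ax; b=(P-c)@px
for nm,k in dict(plinth=(abs(P[:,2]-.04)<.006)&(abs(b)<.08)&(abs(a)<.1),console=(abs(P[:,2]-.068)<.004)&(abs(b)<.05),key=(P[:,2]>.077)&(P[:,2]<.09)&(abs(b)<.03)&(a<-.17)).items():
    A=np.c_[b[k],a[k],np.ones(k.sum())]; f=np.linalg.lstsq(A,P[k,2],rcond=None)[0]; print(nm,k.sum(),'slope x,y deg',np.degrees(f[:2]).round(2),f[2])
for sg in (1,-1):
    k=(sg*a>.071)&(sg*a<.093)&(abs(b)<.024)&(P[:,2]>.1)
    for lo in np.arange(-.024,.024,.004):
        m=k&(b>=lo)&(b<lo+.004); print(round(lo*1e3+2),m.sum(),(np.median(P[m,2])*1e3-118).round(1) if m.sum() else '',end=' | ')
    print()
```

```text
plinth 10790 slope x,y deg [-0.02 -0.14] 0.040058275434499455
console 2922 slope x,y deg [-0.23 -0.5 ] 0.06643620522141626
key 545 slope x,y deg [-0.25 -1.75] 0.07540615843045732
-22 0  | -18 70 7.9 | -14 84 8.0 | -10 88 7.9 | -6 88 7.2 | -2 88 6.7 | 2 66 6.3 | 6 87 5.5 | 10 88 5.0 | 14 87 4.0 | 18 64 3.4 | 22 2 -0.4 | 
-22 0  | -18 48 8.1 | -14 52 8.4 | -10 57 8.2 | -6 45 7.7 | -2 42 7.2 | 2 56 6.4 | 6 40 5.7 | 10 45 5.3 | 14 43 4.9 | 18 48 3.7 | 22 1 -0.4 |
```

The level surfaces read level, so the roughly 8° of roll is real. I'll regrip straight from above and turn it -8°.

```bash
python3 -m crank '[[[8.5,-0.4,0,-3,0,0,0],[8.5,0,0,-4,0,0,0],[8.5,0,0,-4,0,0,0],[8.5,0,0,-4,0,0,0],[8.5,0,0,-4,0,0,0],[8.5,0,0,-2.2,0,0,0],[8.5,0,0,0,0,0,0],[8.5,0,0,0,0,0,0]]]'
python3 -c "
from h import *
o=manip.get_obs();M=R.from_quat(o['ee_rot']).as_matrix();print(M.round(3),np.array(o['position'])-.0205*M[:,2])"
```

```text
clock: 21.15
position: [0.5673, -0.0818, 0.0994]
ee_rot: [0.665, 0.747, 0.003, 0.0]
ft_force: [0.9, -0.5, 0.0]
grip_width: 0.996
grasp_force: 0.0
[[-0.115  0.993  0.004]
 [ 0.993  0.115  0.004]
 [ 0.004  0.004 -1.   ]] [ 0.56723209 -0.08186019  0.11993502]
```

```bash
python3 -m crank '[[[8.5,-0.05,0,-0.2,0,0,0],[8.5,0,0,0,0,0,0],[3,0,0,0,0,0,0],[3,0,0,0,0,0,0],[3,0,0,0,0,0,0],[3,0,0,0,0,0,0],[3,0,0,0,0,0,0],[3,0,0,0,0,0,0],[3,0,0,0,0,0,0],[3,0,0,1,0,0,0],[3,0,0,2,0,0,0],[3,0.28,0.03,0,0.93,-7.95,0],[3,0,0,0,0,0,0],[3,0,0,0,0,0,0]]]' 60
python3 -c "
from h import *
o=manip.get_obs();M=R.from_quat(o['ee_rot']).as_matrix();print(M.round(3),np.array(o['position'])-.0205*M[:,2])"
```

```text
clock: 22.9
position: [0.5695, -0.0809, 0.1263]
ee_rot: [0.663, 0.745, 0.054, 0.045]
ft_force: [0.4, -0.3, -2.4]
grip_width: 0.454
grasp_force: 61.1
[[-0.117  0.983  0.138]
 [ 0.993  0.115  0.02 ]
 [ 0.004  0.14  -0.99 ]] [ 0.56670204 -0.08133492  0.14658568]
```

```bash
python3 -m crank '[[[3,0,-0.08,-1.5,0,0,0],[3,0,0,-0.9,0,0,0],[3,0,0,-0.3,0,0,0],[3,0,0,-0.1,0,0,0],[3,0,0,0,0,0,0],[8.5,0,0,0,0,0,0],[8.5,0,0,0,0,0,0],[8.5,0,0,0,0,0,0],[8.5,0,0,0,0,0,0],[8.5,0,0,0,0,0,0],[8.5,-0.14,0,1,0,0,0],[8.5,-0.4,0,3,0,0,0],[8.5,-0.4,0,3,0,0,0],[8.5,0.2,0,4,0,0,0],[8.5,0.3,0,4,-0.46,3.97,0],[8.5,0.3,0,4,-0.46,3.97,0],[8.5,0,0,2,0,0,0],[8.5,0,0,0,0,0,0],[8.5,0,0,0,0,0,0]]]'
python3 flat.py w6
```

```text
clock: 25.28
position: [0.5675, -0.0821, 0.3072]
ee_rot: [0.665, 0.747, 0.002, -0.001]
ft_force: [0.4, 0.7, -0.7]
grip_width: 0.996
grasp_force: 0.0
[-0.309  0.189  0.441  1.503 -0.085  1.467  0.25 ] [[-0.116, 0.993, 0.0], [0.993, 0.116, 0.004], [0.004, 0.001, -1.0]]
[ 0.5667 -0.1172  0.1181] yaw 6.71378814234776 ends [-0.095   0.0947]
1 435 roll err deg (slope) -1.0146046914098723 height 0.006385991505839629
-1 269 roll err deg (slope) -1.6458568161311022 height 0.0067258735345672675
key 543 ((590.5226440429688, -290.8854064941406), 21.13376235961914) [ 0.59086129 -0.28920253  0.0821373 ]
```

The roll is now about 1.3°, and the canister is centred, level and released. Next is the key, with fingers shut, at (0.5905, -0.291).

```bash
python3 -m crank '[[[0,0.34,-3,-1.5,0,0,0],[0,0.34,-3,-1.5,0,0,0],[0,0.34,-3,-1.5,0,0,0],[0,0.34,-3,-1.5,0,0,0],[0,0.34,-3,-1.5,0,0,0],[0,0.34,-3,-1.5,0,0,0],[0,0.3,-2.9,-1.5,0,0,0],[0,0,0,-3,0,0,0],[0,0,0,-3,0,0,0],[0,0,0,-3,0,0,0],[0,0,0,0,0,0,0],[0,0,0,0,0,0,0],[0,0,0,0,0,0,0]]]' 20
```

```text
clock: 26.95
position: [0.5921, -0.2914, 0.1145]
ee_rot: [0.665, 0.747, 0.003, 0.0]
ft_force: [0.8, -0.6, 0.1]
grip_width: 0.003
grasp_force: 0.0
```

```bash
python3 -m crank '[[[0,-0.1,0,-1.5,0,0,0],[0,0,0,-1,0,0,0],[0,0,0,-0.4,0,0,0],[0,0,0,0,0,0,0],[0,0,0,0,0,0,0]]]'; python3 -m crank '[[[0,0,0,-0.1,0,0,0],[0,0,0,0,0,0,0]]]'; python3 -m crank '[[[0,0,0,-0.1,0,0,0],[0,0,0,0,0,0,0]]]'
```

```text
clock: 27.58
position: [0.5906, -0.2912, 0.0843]
ee_rot: [0.665, 0.747, 0.002, -0.0]
ft_force: [0.2, -0.3, 0.8]
grip_width: 0.001
grasp_force: 0.0
clock: 27.82
position: [0.5905, -0.291, 0.0831]
ee_rot: [0.665, 0.747, 0.002, -0.001]
ft_force: [-0.8, 0.1, 0.7]
grip_width: -0.001
grasp_force: 0.0
clock: 28.08
position: [0.5905, -0.2911, 0.0822]
ee_rot: [0.665, 0.747, 0.002, -0.0]
ft_force: [-0.7, 0.0, 1.8]
grip_width: 0.001
grasp_force: 1.0
```

```bash
for i in 1; do python3 -m crank '[[[0,0,0,-0.1,0,0,0],[0,0,0,0,0,0,0]]]'; python3 -m crank '[[[0,0,0,-0.1,0,0,0],[0,0,0,0,0,0,0]]]';python3 -m crank '[[[0,0,0,-0.05,0,0,0],[0,0,0,0,0,0,0]]]'; done | grep -E "position|ft_f"
```

```text
position: [0.5905, -0.2911, 0.0813]
ft_force: [-1.5, 1.3, 6.1]
position: [0.5905, -0.2911, 0.0803]
ft_force: [-1.5, 0.6, 5.9]
position: [0.5905, -0.2911, 0.0799]
ft_force: [-2.6, 0.5, 6.2]
```

```bash
for i in 1; do python3 -m crank '[[[0,0,0,-0.05,0,0,0],[0,0,0,0,0,0,0]]]'; python3 -m crank '[[[0,0,0,-0.05,0,0,0],[0,0,0,0,0,0,0]]]';python3 -m crank '[[[0,0,0,-0.05,0,0,0],[0,0,0,0,0,0,0]]]'; done | grep -E "position|ft_f"
```

```text
position: [0.5905, -0.2911, 0.0793]
ft_force: [-0.9, 1.2, 5.9]
position: [0.5906, -0.291, 0.0788]
ft_force: [-1.1, 0.4, 6.2]
position: [0.5906, -0.2911, 0.0782]
ft_force: [0.2, 0.7, 5.4]
```

```bash
for i in 1; do python3 -m crank '[[[0,0,0,-0.05,0,0,0],[0,0,0,0,0,0,0]]]'; python3 -m crank '[[[0,0,0,-0.05,0,0,0],[0,0,0,0,0,0,0]]]'; done | grep -E "position|ft_f"
```

```text
position: [0.5905, -0.291, 0.0774]
ft_force: [0.9, 0.6, 2.6]
position: [0.5905, -0.2911, 0.0769]
ft_force: [0.0, -0.1, 3.3]
```

The force fell from about 6 N to 3 N at about 5 mm of travel, so the key has clicked. I'll back off and check everything.

```bash
python3 -m crank '[[[0,0,0,1,0,0,0],[0,0,0,3,0,0,0],[0,0,0,4,0,0,0],[0,0,0,5,0,0,0],[0,0,0,5,0,0,0],[0,0,0,4,0,0,0],[0,-0.4,3.5,0.2,0,0,0],[0,-0.4,3.5,0.2,0,0,0],[0,-0.4,3.5,0.2,0,0,0],[0,-0.4,3.5,0.2,0,0,0],[0,-0.4,3.5,0.2,0,0,0],[0,-0.4,3.5,0.2,0,0,0],[0,0,0,0,0,0,0],[0,0,0,0,0,0,0]]]'
python3 flat.py w7
```

```text
clock: 31.82
position: [0.5661, -0.0818, 0.3091]
ee_rot: [0.665, 0.747, 0.002, -0.001]
ft_force: [0.2, 0.8, 0.1]
grip_width: 0.0
grasp_force: 0.0
[-0.321  0.185  0.454  1.504 -0.085  1.47   0.249] [[-0.114, 0.993, 0.002], [0.993, 0.114, 0.004], [0.003, 0.002, -1.0]]
[ 0.5667 -0.117   0.1181] yaw 6.701000474507167 ends [-0.0914  0.0941]
1 405 roll err deg (slope) -1.191848039491702 height 0.006437126506382171
-1 136 roll err deg (slope) -1.2255970081595124 height 0.006695997846792687
```

View pics/w7.png

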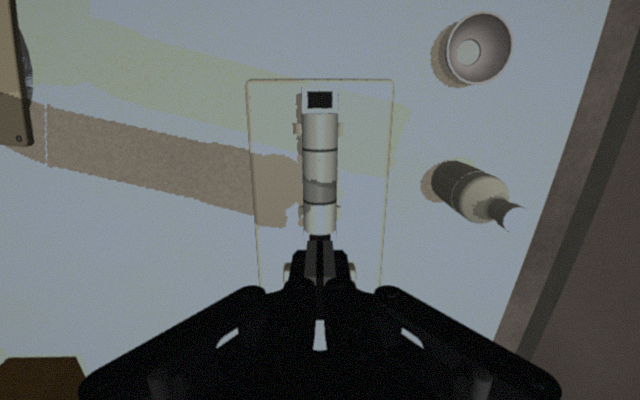

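The canister lies in the cradle, columns 303–337, with its window at (319,99) facing straight up. The bottle and dish haven't moved, and the robot touches nothing.

```bash
python3 -c "
from workcell import job
print(job.hand_in())"
```

```text
the job is handed in; nothing more can be done
None
```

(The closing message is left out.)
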